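# Find the empty well and seat the new spark plug

## Robot

A 7-joint arm with a two-finger parallel gripper is mounted at the origin on the work surface. World frame = base frame: x ahead of the robot, y to its left, z up, the work surface at z = 0. Lengths are in m, angles in rad, forces in N, time in s.
With the tool pointing down it reaches from about 0.4 to 0.85 m from the base axis. Payload 4.5 kg.
Tool frame: the origin (TCP) lies between the finger pads, 19 mm behind the fingertips; this is the grasp point; z points along the fingers, y is the line along which they close (so a half turn about z gives the same grasp; the last joint's range is limited). The gripper opens to 88 mm and grips with 3 to 60 N. Pads are 18 mm wide; open, the fingers measure 123 mm over their backs; the gripper's body (75 mm by 187 mm) begins 45 mm behind the grasp point.
Start: joints at [1.247, 0.689, -0.195, 1.565, 0.157, 0.902, -0.215], TCP at [0.219, -0.585, 0.257] pointing down, gripper open.
Joint ranges: [-3.01, 3.01], [-0.46, 2.08], [-1.47, 1.51], [0.13, 2.56], [-1, 4.14], [0.04, 2.09], [-2.66, 2.66]. Speed limits (rad/s): [2.57, 2.57, 3.14, 3.14, 3.14, 3.14, 3.14].

## Interface

Orientations are given as a unit quaternion [x, y, z, w].
In Python, from plant import r gives the robot as it stands. The module is installed in compiled form; this text tells all that it offers.
- The arm moves only by the tool step_arm, never from a script. Its argument "series" is a list of rows, each a list of 7 numbers: the shift along the world's x, y, z in mm, then the turn, a rotation vector about the world's x, y, z in rad, then the closure, from 0 (fully open) to 1 (shut). A call has 1 to 20 rows; each row shifts and turns the commanded pose from where the row before left it; what a row does not reach is not made up. A row lasts 1/10 s, in which the tool goes at most 50 mm and 8.59 degrees, less where a joint would pass 70% of its speed; a pose out of reach is approached as far as the arm can. A call is refused whole if a number of a shift passes 50 or a number of a turn 0.15, either way. A call with a gripper value outside its range is refused whole. The fingers move at their own pace and stop on an object; "force" is the grip in N (left out, the last holds). Time passes only in rows, so rows that do not move let the fingers close. It gives the time, the measured TCP pose, the force, the opening and the grip force at its end, in the units of the state.
- r.get_state(): the state, without advancing time (a new reading comes with each control period).
- r.snapshot(name): name is "side" or "top"; returns (picture, depth): 480x640x3 uint8, blue, green, red; 480x640 float32, m along the optical axis (not along the pixel's ray), 0 where there is no reading.
- r.get_calibration(name): a dict with "intrinsics" (3x3 intrinsics, pixels), "pose" (4x4, takes a point from camera to world coordinates). Camera axes: x right, y up, looking along -z (the intrinsics and any distortion apply to the point x, -y, -z); pixel columns grow to the right and rows downward; lengths in m; the calibration is good to about 2 mm. A picture is of the moment at which its call begins. get_calibration takes no time and is no camera call.
- r.finish_job(): hands the job in; it is judged then, once.
The state is a dict: "clock": time; "q": joint angles; "qd": joint speeds; "joint_torque": joint torques, N m; "tool_pos": TCP position; "eef_rot": TCP orientation; "contact_force": force on the tool from outside, world axes, zero at the start; "moment": the same for the moment, N m; "opening": opening from 0.0 (shut) to 1.0 (fully open); "finger_force": force on a finger pad.
Only numpy, scipy, OpenCV 4.12 (cv2) and the standard library are available. Lean on these libraries where they do the work, as an engineer would, in place of code of your own. Each camera call takes 0.05 s, during which the arm holds its last target. There are 200 camera calls.

## Task

Pick the new spark plug out of its red cup and push it, tip down and fully home, into the one empty well of the aluminium plug stand. The other two wells have broken-off old shanks stuck out of sight inside, so feel your way in gently: never press the plug's tip hard on anything, and do not ram the plug into the stand. Leave the plug standing there released, and everything else on the counter as it lies.

Things in the scene. Friction and masses are not known exactly. Their poses are not given: they have to be found in the camera images.
- plug: The new spark plug, 90 mm long, 60 g, round, standing tip down in the red cup. Origin at its lower end, z up along its axis. Heights in mm: tip 8 dia., 0 to 4; rounded nose, 4 to 11; steel shank 14 dia., 11 to 30; brass shoulder ring 21 dia., 30 to 33; hexagon 19 wide, 33 to 44; white ceramic insulator 12 dia., 44 to 82 (hold it here); terminal 7 dia., 82 to 90.
- plug_tip: The electrode tip of the plug, its lowest 4 mm, 8 mm dia., rigid part of the plug; origin as plug. It is delicate: more than 22 N on it damages it.
- plug_shoulder (a point): Centre of the underside of the plug's brass shoulder ring, 30 mm above the tip; it comes to lie on the stand's top face when the plug is fully home.
- plug_grip (a point): Point on the plug's axis at the middle of the white insulator, 66 mm above the tip, a good height for the TCP when grasping (round, so any yaw).
- cup: Red plastic cup, a block 44 x 44 x 36 mm high, fixed, with a 16 mm hole 33 mm deep in which the plug stands loosely, its shoulder resting on the cup's top. Origin at the centre of its underside.
- stand: Aluminium plug stand, fixed to the counter, 64 mm (its x) by 150 mm (its y) by 50 mm high, on a black foot 88 x 164 x 8 mm. Origin at the centre of its underside, z up. Three wells in a row along its y, 45 mm apart, each 16 mm dia. and 44 mm deep. One (which one changes) is empty.
- well_left (a point): Centre of the mouth of the left well (45 mm along the stand's +y), in the stand's top face, 50 mm above the counter. Two of the three wells hold a stuck old shank, its flat top 22 mm below the mouth: there the tip stops with the shoulder still 8 mm above the stand, and the shank gives only 1 mm per 4 N (a little springy). In the empty well the shoulder reaches the top face.
- well_middle (a point): Centre of the mouth of the middle well, as the left one. In every well two brass spring pads, 6 mm below the mouth, 10 mm apart along the stand's x, yield sideways and grip the plug: pushing in takes up to about 8 N while the nose goes through (tip 10 to 17 mm deep), then a steady 1 to 5 N. The plug does not fall home by itself.
- well_right (a point): Centre of the mouth of the right well (45 mm along the stand's -y), as the left one.
- lever_a: bystander: flat black plastic tire lever, 130 x 20 x 7 mm, lying in the aluminium tray; origin under its middle; leave it alone
- lever_b: bystander: flat black plastic tire lever, 130 x 20 x 7 mm, lying on the counter beyond the task's things; origin under its middle; leave it alone
- rasp: bystander: steel rasp with wooden handle, 250 x 26 x 22 mm, lying at the right; origin under its middle; leave it alone
- pump: bystander: chrome mini pump, 240 mm long, 30 mm thick, lying at the left; origin under its middle; leave it alone
- valve_tool: bystander: small T-shaped red plastic valve tool, 75 x 32 x 10 mm, lying between the cup and the stand; origin under its middle; leave it alone
Mind the look-alikes: they are no part of the job. What is shaped like the stand but blue or pink is not meant.

How it is judged:
On the way, in this order (a step that is already met when the one before it is completed fails the run):
1. the plug is lifted clear of its cup (height (world z) of plug above 0.045 m), for 0.1 s.
2. the plug's nose has entered a well of the stand (((horizontal distance between plug_shoulder and well_left below 0.004 m and z of plug_shoulder in the frame of well_left below 0.018 m and angle between the z axis of plug and the z axis of stand, either way round below 0.15 rad) or (horizontal distance between plug_shoulder and well_middle below 0.004 m and z of plug_shoulder in the frame of well_middle below 0.018 m and angle between the z axis of plug and the z axis of stand, either way round below 0.15 rad) or (horizontal distance between plug_shoulder and well_right below 0.004 m and z of plug_shoulder in the frame of well_right below 0.018 m and angle between the z axis of plug and the z axis of stand, either way round below 0.15 rad))), for 0.1 s.
At the end, for the whole second after the job is handed in: The plug stands upright (within 0.1 rad of the stand's axis) in the empty well, its shoulder within 3 mm of the stand's top face and within 4 mm of the well's centre, released and at rest (((horizontal distance between plug_shoulder and well_left below 0.004 m and z of plug_shoulder in the frame of well_left below 0.003 m and angle between the z axis of plug and the z axis of stand, either way round below 0.1 rad) or (horizontal distance between plug_shoulder and well_middle below 0.004 m and z of plug_shoulder in the frame of well_middle below 0.003 m and angle between the z axis of plug and the z axis of stand, either way round below 0.1 rad) or (horizontal distance between plug_shoulder and well_right below 0.004 m and z of plug_shoulder in the frame of well_right below 0.003 m and angle between the z axis of plug and the z axis of stand, either way round below 0.1 rad)) and linear speed of plug below 0.01 m/s and contact force between the fingers and plug below 0.05 N); the robot touches nothing.
It fails at once if the plug's tip is pressed on anything with more than 22 N (contact force between plug_tip and anything else above 22 N).
It fails at once if the plug is rammed into the stand with more than 40 N (contact force between plug and stand above 40 N).
It fails at once if a tire lever, the rasp, the pump or the valve tool is moved by more than 20 mm (distance of any of lever_a, lever_b, rasp, pump, valve_tool from where it was at the start of the episode above 0.02 m).
It also fails if it takes over 54 s, if anything falls off the work surface, if the arm or the gripper's body presses on something with over 40 N, if the wrist force passes 120 N, or if a joint passes its speed limit or range.

## Working session

There is one attempt and no reset: what is moved stays moved. The work goes in short steps, Python scripts to look and compute and a tool call to move; the robot and the scene stay as the last step left them, time stands still between calls to the robot, and variables do not carry over. Pictures are saved under pics/ and viewed, at most 10 in all, crops included, and the job is handed in when it is done.

Besides the shell and the picture viewer there is one more tool, called as name([rows], argument=value, ...), one row to a line, values as JSON. step_arm: Moves the arm, as the interface text tells. Its arguments: {"type":"object","properties":{"series":{"type":"array"},"force":{"type":"number"}},"required":["series"]}

```bash
mkdir -p pics; cat > h.py <<'E'
import numpy as np, cv2
from plant import r
def snap(n,f):
    p,d=r.snapshot(n); cv2.imwrite(f'pics/{f}.png',p); np.save(f'pics/{f}.npy',d); return p,d
def pt(n,u,v,z):
    "depth along axis z -> world"
    c=r.get_calibration(n);K=np.array(c['intrinsics']);T=np.array(c['pose'])
    a=np.array([(u-K[0,2])/K[0,0]*z,-(v-K[1,2])/K[1,1]*z,-z,1]);return (T@a)[:3]
def atz(n,u,v,h):
    c=np.array(r.get_calibration(n)['pose'])[:3,3];p=pt(n,u,v,1.);return c+(p-c)*(h-c[2])/(p[2]-c[2])
E
python3 - <<'E'
from h import *
for n in('top','side'):
    snap(n,n+'0');c=r.get_calibration(n);print(c)
print(r.get_state())
E
```

```text
{'intrinsics': array([[610.98511991,   0.        , 314.15900002],
       [  0.        , 610.98511991, 249.78500523],
       [  0.        ,   0.        ,   1.        ]]), 'pose': array([[ 2.81716715e-03,  9.88212115e-01, -1.53064953e-01,
         3.24879227e-01],
       [-9.99995344e-01,  2.60442150e-03, -1.59039123e-03,
         1.13302329e-01],
       [-1.17299822e-03,  1.53068721e-01,  9.88214850e-01,
         1.54327443e+00],
       [ 0.00000000e+00,  0.00000000e+00,  0.00000000e+00,
         1.00000000e+00]])}
{'intrinsics': array([[620.12249561,   0.        , 323.19602562],
       [  0.        , 620.12249561, 240.67873239],
       [  0.        ,   0.        ,   1.        ]]), 'pose': array([[ 0.81374482,  0.4507571 , -0.3669297 , -0.13646693],
       [-0.58109488,  0.6177284 , -0.52984938, -0.85070261],
       [-0.01217047,  0.64438316,  0.76460593,  1.51325537],
       [ 0.        ,  0.        ,  0.        ,  1.        ]])}
{'clock': 0.1, 'q': array([ 1.24679623,  0.68987671, -0.19452991,  1.56620888,  0.15730574,
        0.90255606, -0.215102  ]), 'qd': array([-0.00041211, -0.00184126, -0.0008737 , -0.0018848 , -0.00081548,
        0.00184474,  0.00171526]), 'joint_torque': array([-4.24235623e-03, -5.28502679e+01, -1.27166301e+00, -1.53838313e+01,
       -5.24971692e-02,  2.00704671e-03,  2.93520122e-05]), 'tool_pos': array([ 0.21865787, -0.58492936,  0.25671339]), 'eef_rot': array([ 9.84032420e-01,  1.77987387e-01, -2.10153679e-04, -8.01267157e-04]), 'contact_force': array([-0.09697122, -0.05746104, -0.91591253]), 'moment': array([0.0136847 , 0.05103476, 0.02010501]), 'finger_force': 0.0, 'opening': 1.0005845582743371}
```

View pics/top0.png

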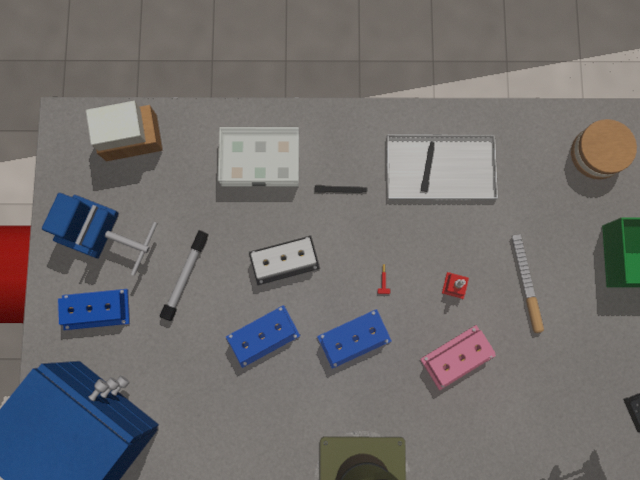

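View pics/side0.png

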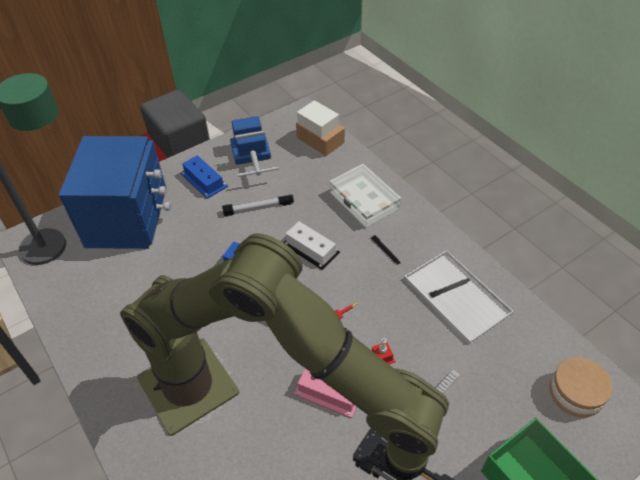

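Top view: the silver stand on a black foot is at (284,259). The blue ones at (93,308), (263,335) and (354,339), and the pink one at (458,358), are decoys. The red cup with the plug is at (457,285), and the valve tool at (384,280). I'll confirm stand and cup in one enlarged crop.

```bash
python3 - <<'E'
from h import *
t=cv2.imread('pics/top0.png');s=cv2.imread('pics/side0.png')
f=lambda i,u,v,w,h,k:cv2.resize(i[v:v+h,u:u+w],None,fx=k,fy=k,interpolation=cv2.INTER_CUBIC)
a=f(t,245,229,80,60,5);b=f(t,435,260,50,50,6)
c=f(s,280,215,80,60,5);d=f(s,360,325,50,50,6)
A=np.vstack([a,c]);B=np.vstack([b,d])
cv2.imwrite('pics/crop0.png',np.hstack([A,B]))
d=np.load('pics/top0.npy')
for u,v in[(284,255),(275,262),(292,250),(400,380),(457,286),(461,284),(450,280)]:print(u,v,d[v,u],pt('top',u,v,d[v,u]))
E
```

```text
284 255 1.5176651 [0.54416837 0.1905958  0.04160024]
275 262 1.5049407 [0.52522863 0.21207099 0.05157736]
292 250 1.5122834 [0.55567644 0.17055279 0.04879636]
400 380 1.5160984 [ 0.23823421 -0.09813286 -0.00466523]
457 286 1.4956734 [ 0.46719129 -0.23421875  0.05124755]
461 284 1.4738543 [ 0.46991005 -0.23878549  0.07374063]
450 280 1.5111084 [ 0.48327562 -0.22045389  0.03814196]
```

View pics/crop0.png

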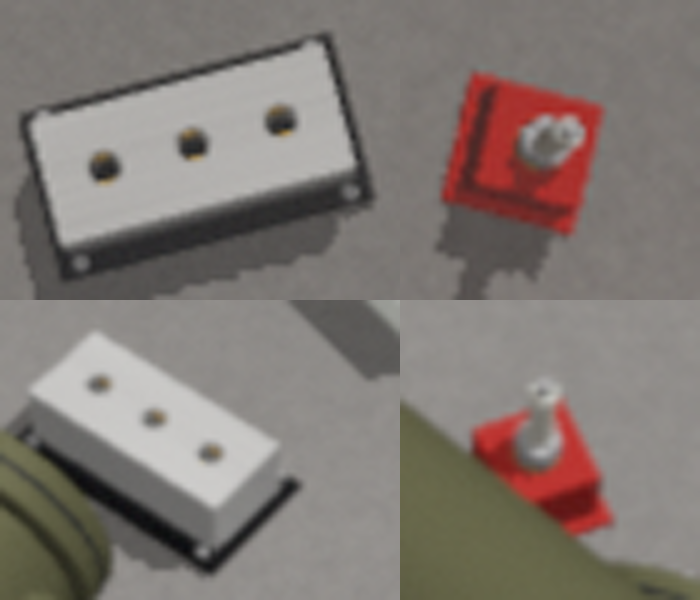

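```bash
python3 - <<'E'
from h import *
for n,L in(('top',[(266,262.2),(283.6,257.6),(301.2,253.2)]),('side',[(299.8,231.6),(310.8,238.5),(322,245.6)])):
    P=np.array([atz(n,u,v,.05) for u,v in L]);print(n,P[:,:2].round(4),np.linalg.norm(np.diff(P,axis=0),axis=1),np.arctan2(*(P[0]-P[2])[[1,0]]))
print(atz('top',462.5,281.8,.096),atz('side',384.2,339.7,.096))
# ring on cup: z~.039 ; cup top centre
print('base',atz('top',457,285.2,.045),atz('side',383,349,.045))
from scipy.spatial.transform import Rotation as R
print(R.from_quat(r.get_state()['eef_rot']).as_matrix().round(3))
E
```

```text
top [[0.5249 0.2344]
 [0.5365 0.1911]
 [0.5475 0.1477]] [0.04479783 0.04477565] 1.8266158531654049
side [[0.5282 0.2366]
 [0.5399 0.1931]
 [0.5513 0.1494]] [0.04505635 0.04517674] 1.8296394196714918
[ 0.47296968 -0.23719502  0.096     ] [ 0.47534104 -0.24045822  0.096     ]
base [ 0.4697597  -0.23573893  0.045     ] [ 0.47646787 -0.23904378  0.045     ]
[[ 0.937  0.35  -0.001]
 [ 0.35  -0.937  0.002]
 [-0.    -0.002 -1.   ]]
```

Stand confirmed: both cameras agree within 3 mm, the well spacing measures 45 mm, and the yaw is 0.257. The plug is near (0.473, -0.238). I'm moving above it.

step_arm([
  [18, 24.8, -7, 0, 0, 0, 0],
  [18, 24.8, -7, 0, 0, 0, 0],
  [18, 24.8, -7, 0, 0, 0, 0],
  [18, 24.8, -7, 0, 0, 0, 0],
  [18, 24.8, -7, 0, 0, 0, 0],
  [18, 24.8, -7, 0, 0, 0, 0],
  [18, 24.8, -7, 0, 0, 0, 0],
  [18, 24.8, -7, 0, 0, 0, 0],
  [18, 24.8, -7, 0, 0, 0, 0],
  [18, 24.8, -7, 0, 0, 0, 0],
  [18, 24.8, -7, 0, 0, 0, 0],
  [18, 24.8, -7, 0, 0, 0, 0],
  [18, 24.8, -7, 0, 0, 0, 0],
  [18, 24.8, -7, 0, 0, 0, 0],
  [0, 0, 0, 0, 0, 0, 0],
  [0, 0, 0, 0, 0, 0, 0],
  [0, 0, 0, 0, 0, 0, 0],
], force=15)

```text
clock: 1.8
tool_pos: [0.47, -0.2394, 0.1594]
eef_rot: [0.984, 0.177, -0.001, 0.0]
contact_force: [0.1, -1.2, -0.3]
opening: 1.002
finger_force: 0.0
```

```bash
python3 - <<'E'
from h import *
p,d=snap('side','side1')
cv2.imwrite('pics/c1.png',cv2.resize(p[270:390,310:470],None,fx=5,fy=5,interpolation=cv2.INTER_CUBIC))
print(r.get_state()['tool_pos'],r.get_state()['contact_force'])
E
```

```text
[ 0.46999637 -0.23959675  0.15951795] [-0.50433576 -0.49684004  0.21499711]
```

View pics/c1.png

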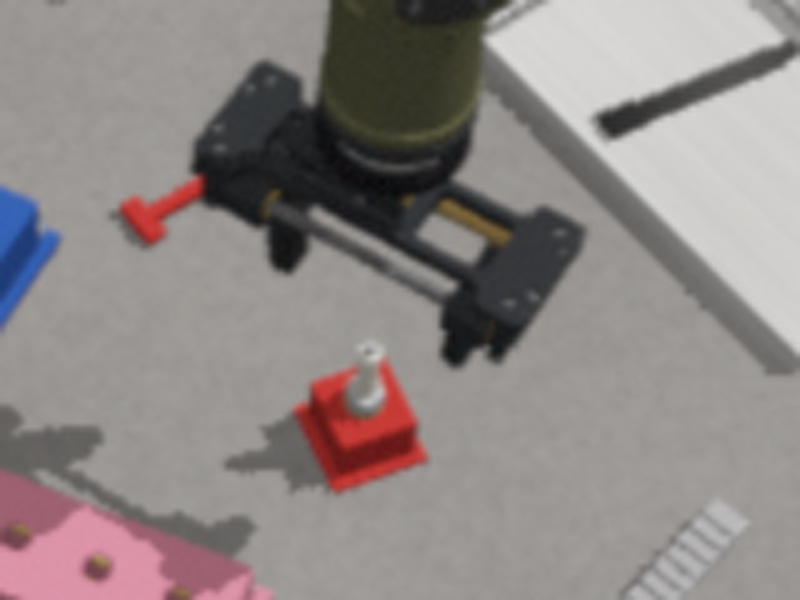

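The side crop shows the plug's top at (384,340), upright, with the open fingers straddling above it. I'm shifting 4 mm in x and going down 87 mm.

step_arm([
  [2, 0, -15, 0, 0, 0, 0],
  [2, 0, -15, 0, 0, 0, 0],
  [0, 0, -15, 0, 0, 0, 0],
  [0, 0, -15, 0, 0, 0, 0],
  [0, 0, -15, 0, 0, 0, 0],
  [0, 0, -12, 0, 0, 0, 0],
  [0, 0, 0, 0, 0, 0, 0],
  [0, 0, 0, 0, 0, 0, 0],
  [0, 0, 0, 0, 0, 0, 0.3],
  [0, 0, 0, 0, 0, 0, 0.6],
  [0, 0, 0, 0, 0, 0, 1],
  [0, 0, 0, 0, 0, 0, 1],
  [0, 0, 0, 0, 0, 0, 1],
  [0, 0, 0, 0, 0, 0, 1],
  [0, 0, 0, 0, 0, 0, 1],
], force=20)

```text
clock: 3.35
tool_pos: [0.4749, -0.2382, 0.0724]
eef_rot: [0.984, 0.178, -0.0, 0.0]
contact_force: [0.3, 0.2, 0.2]
opening: 0.384
finger_force: 0.0
```

step_arm([
  [0, 0, 0, 0, 0, 0, 1],
  [0, 0, 0, 0, 0, 0, 1],
  [0, 0, 0, 0, 0, 0, 1],
  [0, 0, 0, 0, 0, 0, 1],
  [0, 0, 0, 0, 0, 0, 1],
  [0, 0, 0, 0, 0, 0, 1],
  [0, 0, 0, 0, 0, 0, 1],
])

```text
clock: 4.05
tool_pos: [0.4749, -0.2382, 0.0724]
eef_rot: [0.984, 0.178, -0.0, 0.0]
contact_force: [0.0, 0.9, -0.3]
opening: 0.132
finger_force: 19.9
```

step_arm([
  [0, 0, 8, 0, 0, 0, 1],
  [0, 0, 16, 0, 0, 0, 1],
  [0, 0, 16, 0, 0, 0, 1],
  [0, 0, 16, 0, 0, 0, 1],
  [0, 0, 16, 0, 0, 0, 1],
  [0, 0, 16, 0, 0, 0, 1],
  [0, 0, 0, 0, 0, 0, 1],
  [0, 0, 0, 0, 0, 0, 1],
  [0, 0, 0, 0, 0, 0, 1],
])

```text
clock: 4.95
tool_pos: [0.4744, -0.238, 0.1598]
eef_rot: [0.984, 0.178, -0.001, -0.0]
contact_force: [0.2, 0.6, -0.7]
opening: 0.125
finger_force: 19.9
```

```bash
python3 - <<'E'
from h import *
D=np.mean([r.snapshot('top')[1] for _ in range(6)],0)
for u,v in[(266,262),(284,258),(301,253)]:
    print(np.array([[1000*pt('top',a,b,D[b,a])[2] for a in range(u-4,u+5)] for b in range(v-4,v+5)]).round(0).astype(int))
E
```

```text
[[52 49 52 52 50 51 50 52 49]
 [51 52 49 49 49 47 51 54 50]
 [49 49 48 45 45 24 38 51 50]
 [48 41 29 32 28 29 30 52 52]
 [51 35 20 28 25 29 30 48 52]
 [51 36 30 28 28 30 31 49 51]
 [49 51 29 30 30 47 48 48 51]
 [50 49 50 47 48 49 51 52 50]
 [52 50 49 51 53 52 53 50 49]]
[[ 48  50  53  50  49  49  52  54  52]
 [ 50  47  49  47  45  36  51  50  48]
 [ 52  44  25  29  30  18  30  51  51]
 [ 49  27  31  27  30  29  29  51  50]
 [297  21  29  29  27  29  29  52  50]
 [ 50  14  29  29  30  28  46  50  49]
 [ 54  50  30  49  49  49  51  52  50]
 [ 50  49  49  53 298  53  53  52  50]
 [ 52  51  50  53  48  54  52  49  50]]
[[ 51  49  52  51  50  52  51  50  50]
 [ 51  52  49  46  47  46  52  50  53]
 [ 51  50  47  47  23  22  30  51  51]
 [ 52  43  21  12   8   9  13  37  51]
 [ 55  34   8   6   9  10  11  12  52]
 [ 50  48   8   7   6   9   9  50  51]
 [ 55  51   8   8  47  48  52  51  50]
 [ 50  52  50  49  50  51  52  53  51]
 [ 51  51  52  52  50  51  50  52 303]]
```

The depth inside the right well reaches the floor (z ≈ 7 mm), while the other two stop at ≈ 28 mm. The right well is therefore the empty one, and the push will confirm it by feel. I'm moving above it.

step_arm([
  [2.6, 13.8, 0, 0, 0, 0, 1],
  [5.3, 27.6, 0, 0, 0, 0, 1],
  [5.3, 27.6, 0, 0, 0, 0, 1],
  [5.3, 27.6, 0, 0, 0, 0, 1],
  [5.3, 27.6, 0, 0, 0, 0, 1],
  [5.3, 27.6, 0, 0, 0, 0, 1],
  [5.3, 27.6, 0, 0, 0, 0, 1],
  [5.3, 27.6, 0, 0, 0, 0, 1],
  [5.3, 27.6, 0, 0, 0, 0, 1],
  [5.3, 27.6, 0, 0, 0, 0, 1],
  [5.3, 27.6, 0, 0, 0, 0, 1],
  [5.3, 27.6, 0, 0, 0, 0, 1],
  [5.3, 27.6, 0, 0, 0, 0, 1],
  [5.3, 27.6, 0, 0, 0, 0, 1],
  [2.6, 13.8, -8, 0, 0, 0, 1],
  [0, 0, -8, 0, 0, 0, 1],
  [0, 0, -8, 0, 0, 0, 1],
  [0, 0, 0, 0, 0, 0, 1],
  [0, 0, 0, 0, 0, 0, 1],
  [0, 0, 0, 0, 0, 0, 1],
])

```text
clock: 7.25
tool_pos: [0.5492, 0.147, 0.1366]
eef_rot: [0.984, 0.177, 0.0, 0.0]
contact_force: [0.5, -0.3, -1.5]
opening: 0.126
finger_force: 19.9
```

```bash
python3 - <<'E'
from h import *
p,d=snap('side','side2');q,_=snap('top','top2')
a=cv2.resize(p[200:275,270:350],None,fx=5,fy=5,interpolation=cv2.INTER_CUBIC)
b=cv2.resize(q[215:290,250:330],None,fx=5,fy=5,interpolation=cv2.INTER_CUBIC)
cv2.imwrite('pics/c2.png',np.hstack([a,b]))
s=r.get_state();print(s['tool_pos'],s['contact_force'])
E
```

```text
[0.54927363 0.14755529 0.13676986] [-0.7592848  -0.11674463 -0.05353224]
```

View pics/c2.png

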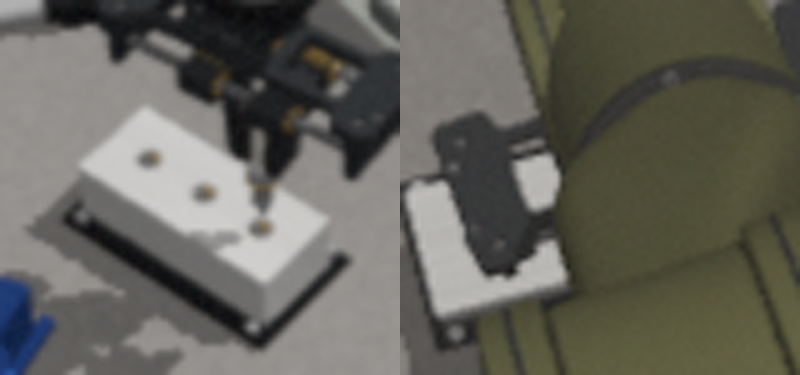

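```bash
python3 - <<'E'
from h import *
p=cv2.imread('pics/side2.png');cv2.imwrite('pics/c3.png',cv2.resize(p[222:257,300:345],None,fx=16,fy=16,interpolation=cv2.INTER_CUBIC))
c=r.get_calibration('side');K=c['intrinsics'];Ti=np.linalg.inv(c['pose'])
for z in(.0708,.1008,.11,.05):
    a=Ti@[.5493,.1475,z,1];print(z,K[0,2]-K[0,0]*a[0]/a[2],K[1,2]+K[1,1]*a[1]/a[2])
print(atz('side',322.2,245.8,.05),atz('side',322.6,242.6,.0708))
E
```

```text
0.0708 321.7289593418506 241.91721748081534
0.1008 321.5891755310243 235.48910398285295
0.11 321.54561528807636 233.48593792225589
0.05 321.823894143884 246.2828995921379
[0.55134549 0.14838543 0.05      ] [0.54986689 0.14373824 0.0708    ]
```

View pics/c3.png

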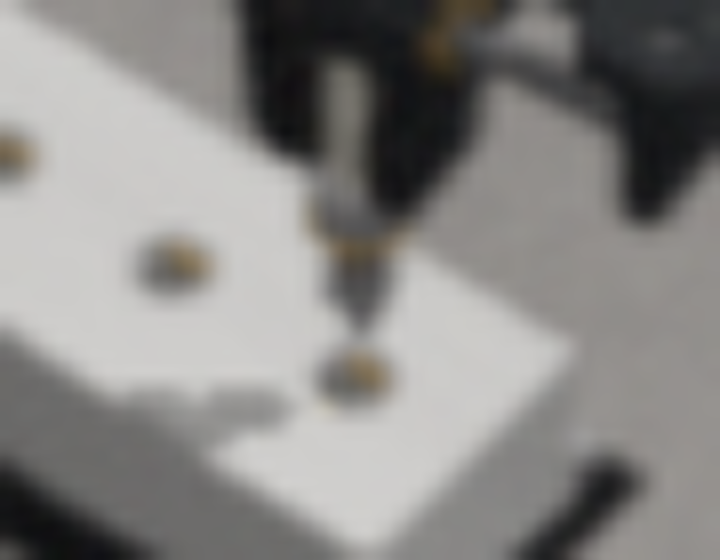

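Side crop: the tip ends at (322.5,242.6) and the right well's centre is at (322.2,245.7). Against the projection, the plug is aligned within about 1 mm and upright. I'm lowering to just above the mouth, then feeling in.

step_arm([
  [-0.4, 0.4, -6, 0, 0, 0, 1],
  [0, 0, -6, 0, 0, 0, 1],
  [0, 0, -5, 0, 0, 0, 1],
  [0, 0, 0, 0, 0, 0, 1],
  [0, 0, 0, 0, 0, 0, 1],
  [0, 0, 0, 0, 0, 0, 1],
])

```text
clock: 7.95
tool_pos: [0.5487, 0.1486, 0.1195]
eef_rot: [0.984, 0.178, 0.0, 0.0]
contact_force: [0.4, -0.3, -0.8]
opening: 0.129
finger_force: 19.9
```

step_arm([
  [0, 0, -1, 0, 0, 0, 1],
  [0, 0, -1, 0, 0, 0, 1],
  [0, 0, -1, 0, 0, 0, 1],
  [0, 0, -1, 0, 0, 0, 1],
  [0, 0, -1, 0, 0, 0, 1],
  [0, 0, 0, 0, 0, 0, 1],
  [0, 0, 0, 0, 0, 0, 1],
])

```text
clock: 8.65
tool_pos: [0.5486, 0.1486, 0.1144]
eef_rot: [0.984, 0.178, 0.0, 0.0]
contact_force: [-0.7, -0.2, -0.4]
opening: 0.126
finger_force: 19.9
```

step_arm([
  [0, 0, -1, 0, 0, 0, 1],
  [0, 0, -1, 0, 0, 0, 1],
  [0, 0, -1, 0, 0, 0, 1],
  [0, 0, 0, 0, 0, 0, 1],
  [0, 0, 0, 0, 0, 0, 1],
])

```text
clock: 9.15
tool_pos: [0.5486, 0.1486, 0.1114]
eef_rot: [0.984, 0.178, -0.0, 0.0]
contact_force: [-0.4, -0.1, -0.9]
opening: 0.129
finger_force: 19.9
```

step_arm([
  [0, 0, -1, 0, 0, 0, 1],
  [0, 0, -1, 0, 0, 0, 1],
  [0, 0, 0, 0, 0, 0, 1],
  [0, 0, 0, 0, 0, 0, 1],
])

```text
clock: 9.55
tool_pos: [0.5486, 0.1486, 0.1094]
eef_rot: [0.984, 0.178, -0.0, 0.0]
contact_force: [-0.4, 0.7, -1.6]
opening: 0.123
finger_force: 19.9
```

The tip is 6–7 mm in without resistance, so it's in the well. I'm firming the grip and continuing through the spring pads.

step_arm([
  [0, 0, 0, 0, 0, 0, 1],
  [0, 0, -1, 0, 0, 0, 1],
  [0, 0, -1, 0, 0, 0, 1],
  [0, 0, -1, 0, 0, 0, 1],
  [0, 0, -1, 0, 0, 0, 1],
  [0, 0, 0, 0, 0, 0, 1],
  [0, 0, 0, 0, 0, 0, 1],
], force=35)

```text
clock: 10.25
tool_pos: [0.5487, 0.149, 0.1054]
eef_rot: [0.984, 0.178, 0.0, -0.0]
contact_force: [0.5, 2.0, -0.2]
opening: 0.125
finger_force: 34.9
```

step_arm([
  [0, 0, -1, 0, 0, 0, 1],
  [0, 0, -1, 0, 0, 0, 1],
  [0, 0, 0, 0, 0, 0, 1],
  [0, 0, 0, 0, 0, 0, 1],
])

```text
clock: 10.65
tool_pos: [0.5491, 0.1491, 0.104]
eef_rot: [0.984, 0.178, 0.001, -0.0]
contact_force: [-0.2, 2.7, 6.4]
opening: 0.124
finger_force: 34.9
```

step_arm([
  [0, 0, -1, 0, 0, 0, 1],
  [0, 0, -1, 0, 0, 0, 1],
  [0, 0, 0, 0, 0, 0, 1],
  [0, 0, 0, 0, 0, 0, 1],
])

```text
clock: 11.05
tool_pos: [0.549, 0.1491, 0.1019]
eef_rot: [0.984, 0.178, 0.001, -0.0]
contact_force: [-0.3, 2.3, 5.3]
opening: 0.124
finger_force: 34.9
```

step_arm([
  [0, 0.5, -1, 0, 0, 0, 1],
  [0, 0.3, -1, 0, 0, 0, 1],
  [0, 0, -1, 0, 0, 0, 1],
  [0, 0, 0, 0, 0, 0, 1],
  [0, 0, 0, 0, 0, 0, 1],
])

```text
clock: 11.55
tool_pos: [0.5489, 0.1493, 0.0986]
eef_rot: [0.984, 0.178, 0.0, 0.0]
contact_force: [-0.4, 2.0, 3.7]
opening: 0.124
finger_force: 34.9
```

step_arm([
  [0, 0, -1, 0, 0, 0, 1],
  [0, 0, -1, 0, 0, 0, 1],
  [0, 0, -1, 0, 0, 0, 1],
  [0, 0, 0, 0, 0, 0, 1],
  [0, 0, 0, 0, 0, 0, 1],
])

```text
clock: 12.05
tool_pos: [0.5487, 0.1494, 0.0952]
eef_rot: [0.984, 0.178, 0.0, 0.0]
contact_force: [0.1, 1.8, 2.2]
opening: 0.122
finger_force: 34.9
```

step_arm([
  [0, 0, -1, 0, 0, 0, 1],
  [0, 0, -1, 0, 0, 0, 1],
  [0, 0, -1, 0, 0, 0, 1],
  [0, 0, 0, 0, 0, 0, 1],
  [0, 0, 0, 0, 0, 0, 1],
])

```text
clock: 12.55
tool_pos: [0.5487, 0.1494, 0.0923]
eef_rot: [0.984, 0.178, 0.0, 0.0]
contact_force: [0.6, 2.1, 1.7]
opening: 0.12
finger_force: 34.9
```

step_arm([
  [0, 0.3, -1, 0, 0, 0, 1],
  [0, 0, -1, 0, 0, 0, 1],
  [0, 0, -1, 0, 0, 0, 1],
  [0, 0, 0, 0, 0, 0, 1],
  [0, 0, 0, 0, 0, 0, 1],
])

```text
clock: 13.05
tool_pos: [0.5486, 0.1496, 0.0893]
eef_rot: [0.984, 0.178, -0.0, 0.0]
contact_force: [1.4, 2.2, 1.4]
opening: 0.126
finger_force: 34.9
```

step_arm([
  [0, 0, -1, 0, 0, 0, 1],
  [0, 0, -1, 0, 0, 0, 1],
  [0, 0, 0, 0, 0, 0, 1],
  [0, 0, 0, 0, 0, 0, 1],
])

```text
clock: 13.45
tool_pos: [0.5486, 0.1496, 0.0873]
eef_rot: [0.984, 0.178, -0.0, 0.0]
contact_force: [1.2, 1.4, 1.3]
opening: 0.125
finger_force: 34.9
```

step_arm([
  [0, 0, -1, 0, 0, 0, 1],
  [0, 0, 0, 0, 0, 0, 1],
  [0, 0, 0, 0, 0, 0, 1],
])

```text
clock: 13.75
tool_pos: [0.5486, 0.1497, 0.0863]
eef_rot: [0.984, 0.178, -0.0, 0.0]
contact_force: [1.7, 2.4, 2.3]
opening: 0.127
finger_force: 34.9
```

step_arm([
  [0, 0, -1, 0, 0, 0, 1],
  [0, 0, 0, 0, 0, 0, 1],
  [0, 0, 0, 0, 0, 0, 1],
])

```text
clock: 14.05
tool_pos: [0.5488, 0.1499, 0.0862]
eef_rot: [0.984, 0.178, 0.0, -0.0]
contact_force: [0.2, 2.2, 8.9]
opening: 0.121
finger_force: 34.9
```

step_arm([
  [0, 0, -1, 0, 0, 0, 1],
  [0, 0, 0, 0, 0, 0, 1],
  [0, 0, 0, 0, 0, 0, 1],
])

```text
clock: 14.35
tool_pos: [0.549, 0.15, 0.0861]
eef_rot: [0.984, 0.178, 0.001, -0.0]
contact_force: [-1.0, 1.6, 16.0]
opening: 0.124
finger_force: 34.9
```

The plug is firmly seated: it stopped at 0.086, the shoulder height. I'm unloading, opening and rising.

step_arm([
  [0, 0, 1.5, 0, 0, 0, 1],
  [0, 0, 0, 0, 0, 0, 1],
  [0, 0, 0, 0, 0, 0, 0.7],
  [0, 0, 0, 0, 0, 0, 0.5],
  [0, 0, 0, 0, 0, 0, 0.5],
  [0, 0, 0, 0, 0, 0, 0.5],
  [0, 0, 0, 0, 0, 0, 0.5],
  [0, 0, 0, 0, 0, 0, 0.5],
  [0, 0, 5, 0, 0, 0, 0.5],
  [0, 0, 15, 0, 0, 0, 0.5],
  [0, 0, 20, 0, 0, 0, 0.5],
  [0, 0, 20, 0, 0, 0, 0.5],
  [0, 0, 20, 0, 0, 0, 0.5],
  [0, 0, 20, 0, 0, 0, 0.5],
  [0, 0, 20, 0, 0, 0, 0.5],
  [0, 0, 20, 0, 0, 0, 0.5],
  [0, 0, 0, 0, 0, 0, 0.5],
  [0, 0, 0, 0, 0, 0, 0.5],
])

```text
clock: 16.15
tool_pos: [0.5486, 0.1497, 0.2267]
eef_rot: [0.984, 0.178, 0.001, -0.0]
contact_force: [-0.8, -0.0, 0.7]
opening: 0.497
finger_force: 0.0
```

```bash
python3 - <<'E'
from h import *
p,d=snap('side','side4')
cv2.imwrite('pics/c4.png',cv2.resize(p[200:275,270:370],None,fx=8,fy=8,interpolation=cv2.INTER_CUBIC))
s=r.get_state();print(s['tool_pos'],s['contact_force'])
c=r.get_calibration('side');K=c['intrinsics'];Ti=np.linalg.inv(c['pose'])
for z in(.05,.11):
    a=Ti@[.549,.15,z,1];print(z,8*(K[0,2]-K[0,0]*a[0]/a[2]-270),8*(K[1,2]+K[1,1]*a[1]/a[2]-200))
E
```

```text
[0.54815104 0.14956675 0.22586632] [ 0.56507816  0.73951867 -0.47673932]
0.05 410.16888397067123 366.55641432023776
0.11 407.83472397317246 264.15607309878396
```

View pics/c4.png

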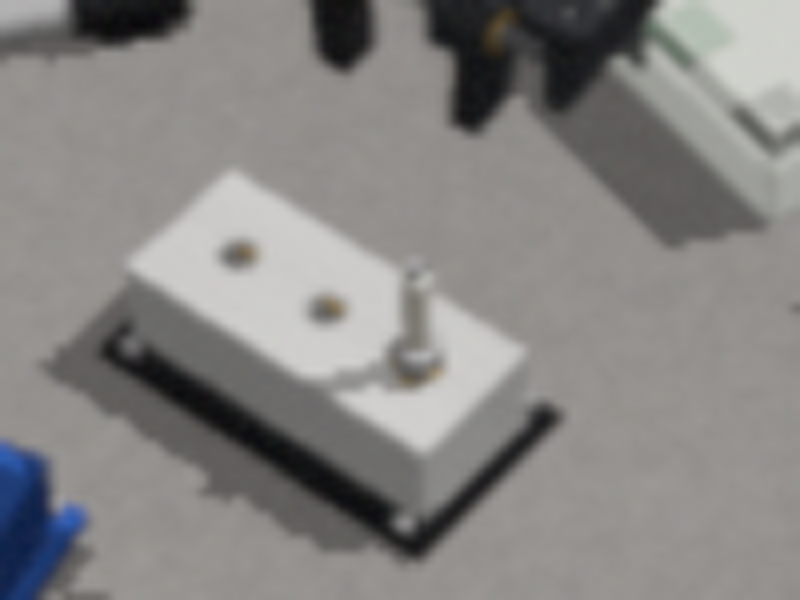

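The side crop shows the plug upright in the right well, with its brass ring lying on the top face at crop pixel (415,375) and its terminal at (417,268), where the projection for a seated plug puts it. The gripper is clear, so I'm handing in.

```bash
python3 -c "
from plant import r
print(r.finish_job())"
```

```text
the job is handed in; nothing more can be done
None
```

The spark plug stands released and fully home in the empty right well of the aluminium stand, and the job is handed in at about 16 s on the robot's clock; the hand-in call did not report a verdict.

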